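# Refill the empty tablet well

## Robot

A 6-joint arm with a two-finger parallel gripper is mounted at the origin on the work surface. World frame = base frame: x ahead of the robot, y to its left, z up, the work surface at z = 0. Lengths are in mm, angles in degrees, forces in N, time in s.
With the tool pointing down it reaches from about 350 to 850 mm from the base axis. Payload 8.1 kg.
Tool frame: the origin (TCP) lies on the centre line of the jaws, within the pads' length; the fingertips stand 19 mm ahead of it and the grasp point (between the pads) is the TCP (r.tip_reach is the z of the fingertips in the tool frame, in mm); z points along the fingers, y is the line along which they close (so a half turn about z gives the same grasp; the last joint's range is limited). The gripper opens to 85 mm and grips with 20 to 120 N. Pads are 22 mm wide; open, the fingers measure 114 mm over their backs; the gripper's body (76 mm by 85 mm) begins 54 mm behind the grasp point. The pads swing forward as they close: fully open they stand 13 mm farther back than shut.
Start: joints at [-69.637, 7.471, 85.268, -0, 87.261, -4.893], TCP at [256.018, -542.642, 250.292] pointing down, gripper open.
Joint ranges: [-169.43, 169.43], [-51.17, 129.36], [1.28, 143.12], [-76.62, 256.62], [0, 156.53], [-152.29, 152.29]. Speed limits (degrees/s): [136.94, 136.94, 159.86, 180, 180, 180].

## Interface

Orientations are given as [roll, pitch, yaw] about the fixed x, y, z axes, in that order (R = Rz(yaw) Ry(pitch) Rx(roll)).
In Python, from bench import r gives the robot as it stands. The module is installed in compiled form; this text tells all that it offers.
- The arm moves only by the shell command python3 -m handwheel 'ROWS' [FORCE]. ROWS is JSON, a list of rows, each a list of 7 numbers: the shift along the tool's x, y, z in m, then the turn, a rotation vector about the tool's x, y, z in degrees, then the finger opening in m, from 0 to 0.0854. In form: [[tx, ty, tz, ax, ay, az, claw], ...]. A call has 1 to 8 rows; each row shifts and turns the commanded pose from where the row before left it, along the tool's axes as they then stand; what a row does not reach is not made up. A row lasts 1/12 s, in which the tool goes at most 41.7 mm and 7.16 degrees, less where a joint would pass 70% of its speed; a pose out of reach is approached as far as the arm can. A call with a gripper value outside its range is refused whole. The fingers move at their own pace and stop on an object; FORCE is the grip in N (left out, the last holds). Time passes only in rows, so rows that do not move let the fingers close. It gives the time, the measured TCP pose, the force, the opening and the grip force at its end, in the units of the state.
- r.sense(): the state, without advancing time (a new reading comes with each control period).
- r.snapshot(name): name is "scene" or "top"; returns (picture, depth): 384x512x3 uint8, blue, green, red; 384x512 float32, mm along the optical axis (not along the pixel's ray), 0 where there is no reading.
- r.calibration(name): a dict with "vfov" (degrees; the focal length in pixels is half the picture's height over the tangent of half this angle, whatever the lens; pixels are square), "cx", "cy" (the principal point, pixels), "dist" ([k1, k2, p1, p2, k3] as OpenCV has them; the pictures are not rectified), "rvec" (rotation vector, rad) and "tvec" (3), from world to camera coordinates, as OpenCV has them. Camera axes: x right, y down, z forward; pixel columns grow to the right and rows downward; lengths in mm; the calibration is good to about 2 mm. A picture is of the moment at which its call begins. calibration takes no time and is no camera call.
- r.hand_in(): hands the job in; it is judged then, once.
The state is a dict: "time": time; "joint_pos": joint angles; "qd": joint speeds; "joint_efforts": joint torques, N m; "tool_pos": TCP position; "tcp_rot": TCP orientation; "ft_force": force on the tool from outside, world axes, zero at the start; "wrist_torque": the same for the moment, N m; "finger_gap": finger opening in mm; "grip_force": force on a finger pad.
Only numpy, scipy, OpenCV 4.12 (cv2) and the standard library are available. Lean on these libraries where they do the work, as an engineer would, in place of code of your own. Each camera call takes 0.05 s, during which the arm holds its last target. There are 200 camera calls.

## Task

One of the two wells of the tablet box still has old tablets in it. Slide the cover fully over that well, then pick up the caddy by its handle, tip all five of its tablets into the empty well so that the batches do not mix, and stand the caddy upright on the bench again. Leave the old tablets in their well, and do not push or knock over the glasses, bottle and brush standing around.

Things in the scene. Friction and masses are not known exactly. Their poses are not given: they have to be found in the camera images.
- tablet_box: Fixed grey plastic box on the bench with two open-topped wells side by side and a sliding cover: 150 (its x) x 276 (its y) x 95 mm high, walls and divider 4 mm. Origin: centre of the underside, z up, y along the row of wells; a 4 mm divider stands at its y = 0. Each well is 142 x 132 mm inside and about 88 mm deep. One well (either) already holds three tablets, the other is empty.
- well_left (a point): Centre of the mouth of the well on the box's +y side, at rim height (95 mm above the bench).
- well_right (a point): Centre of the mouth of the well on the box's -y side, at rim height.
- cover (a joint): Position in m of the flat cover that slides along the box's y on top of the rim: a clear plate 146 x 138 x 4 mm with a steel edge, its underside 96 mm above the bench. 0 = half over each well (it starts within 20 mm of this); +0.066 = stop, fully over well_left and clear of well_right; -0.066 = stop, fully over well_right and clear of well_left. It needs about 2 N and stays where it is left.
- cover_grip (a point): Upper part of the black upright fin in the middle of the cover, the fin's top is 12 mm above this point: fin 60 mm along the box's x, 14 mm thick along its y, 32 mm above the cover; its top is 132 mm above the bench. Axes as the box's.
- caddy: Loose grey plastic caddy, about 0.22 kg, holding five tablets on its floor: a tray 145 mm long (its x, from -85 to +60) x 96 mm wide (its y), walls 50 mm high and 4 mm thick at the back (+x) and sides, open at its nose (-x), where the last 40 mm of the 4 mm floor rise gently to 11 mm. A bridge handle spans it. Origin: under the floor, z up; the nose points along -x.
- caddy_handle (a point): Middle of the caddy's steel bridge handle, 100 mm above its underside and 10 mm behind its origin (+x): bar 16 mm thick (caddy x), 18 mm high, about 84 mm long (caddy y) between its posts. Axes as the caddy's.
- caddy_lip (a point): Middle of the edge of the caddy's open nose, on the floor's upper side; 95 mm ahead of (-x) and 89 mm below the handle.
- tablet1: White film-wrapped tablet, smooth cylinder 28 mm across, 17 mm high, 15 g, lying in the caddy at the start. Origin: centre of its flat underside.
- tablet2: White film-wrapped tablet, smooth cylinder 28 mm across, 17 mm high, 15 g, lying in the caddy at the start. Origin: centre of its flat underside.
- tablet3: White film-wrapped tablet, smooth cylinder 28 mm across, 17 mm high, 15 g, lying in the caddy at the start. Origin: centre of its flat underside.
- tablet4: White film-wrapped tablet, smooth cylinder 28 mm across, 17 mm high, 15 g, lying in the caddy at the start. Origin: centre of its flat underside.
- tablet5: White film-wrapped tablet, smooth cylinder 28 mm across, 17 mm high, 15 g, lying in the caddy at the start. Origin: centre of its flat underside.
- stock1: White tablet of the old stock, the same as the others, lying in one of the two wells at the start. Origin: centre of its flat underside.
- stock2: White tablet of the old stock, the same as the others, lying in one of the two wells at the start. Origin: centre of its flat underside.
- stock3: White tablet of the old stock, the same as the others, lying in one of the two wells at the start. Origin: centre of its flat underside.
- goblet1: Bystander: rose glass goblet standing upside down, 72 mm across, 116 mm high. Origin: centre of its underside.
- goblet2: Bystander: the same kind of goblet, also upside down. Origin: centre of its underside.
- tumbler: Bystander: clear plastic tumbler, 72 mm across, 95 mm high. Origin: centre of its underside.
- bottle: Bystander: white bottle, 68 mm across, 200 mm high. Origin: centre of its underside.
- brush: Bystander: brush lying on the bench beyond the box. Origin: centre of its underside.

How it is judged (in metres and radians):
On the way, in this order (a step that is already met when the one before it is completed fails the run):
1. the cover is slid fully over the well that holds the old tablets ((((x of stock1 in the frame of tablet_box between -0.075 and 0.075 m and y of stock1 in the frame of tablet_box between 0 and 0.138 m and z of stock1 in the frame of tablet_box between 0 and 0.095 m) and (x of stock2 in the frame of tablet_box between -0.075 and 0.075 m and y of stock2 in the frame of tablet_box between 0 and 0.138 m and z of stock2 in the frame of tablet_box between 0 and 0.095 m) and (x of stock3 in the frame of tablet_box between -0.075 and 0.075 m and y of stock3 in the frame of tablet_box between 0 and 0.138 m and z of stock3 in the frame of tablet_box between 0 and 0.095 m) and value of joint cover above 0.058 m) or ((x of stock1 in the frame of tablet_box between -0.075 and 0.075 m and y of stock1 in the frame of tablet_box between -0.138 and 0 m and z of stock1 in the frame of tablet_box between 0 and 0.095 m) and (x of stock2 in the frame of tablet_box between -0.075 and 0.075 m and y of stock2 in the frame of tablet_box between -0.138 and 0 m and z of stock2 in the frame of tablet_box between 0 and 0.095 m) and (x of stock3 in the frame of tablet_box between -0.075 and 0.075 m and y of stock3 in the frame of tablet_box between -0.138 and 0 m and z of stock3 in the frame of tablet_box between 0 and 0.095 m) and value of joint cover below -0.058 m))), for 0.2 s.
2. the caddy is tipped (angle between caddy's own z axis and vertical above 0.4 rad), for 0.1 s.
At the end, for the whole second after the job is handed in: The three old tablets are still in their well with the cover over it to within 8 mm of its stop; all five tablets of the caddy lie at rest in the other well, below the rim; the caddy stands upright (within 0.08 rad) on the bench, released and at rest ((((x of stock1 in the frame of tablet_box between -0.075 and 0.075 m and y of stock1 in the frame of tablet_box between 0 and 0.138 m and z of stock1 in the frame of tablet_box between 0 and 0.095 m) and (x of stock2 in the frame of tablet_box between -0.075 and 0.075 m and y of stock2 in the frame of tablet_box between 0 and 0.138 m and z of stock2 in the frame of tablet_box between 0 and 0.095 m) and (x of stock3 in the frame of tablet_box between -0.075 and 0.075 m and y of stock3 in the frame of tablet_box between 0 and 0.138 m and z of stock3 in the frame of tablet_box between 0 and 0.095 m) and value of joint cover above 0.058 m and (x of tablet1 in the frame of tablet_box between -0.075 and 0.075 m and y of tablet1 in the frame of tablet_box between -0.138 and 0 m and z of tablet1 in the frame of tablet_box between 0 and 0.095 m) and (x of tablet2 in the frame of tablet_box between -0.075 and 0.075 m and y of tablet2 in the frame of tablet_box between -0.138 and 0 m and z of tablet2 in the frame of tablet_box between 0 and 0.095 m) and (x of tablet3 in the frame of tablet_box between -0.075 and 0.075 m and y of tablet3 in the frame of tablet_box between -0.138 and 0 m and z of tablet3 in the frame of tablet_box between 0 and 0.095 m) and (x of tablet4 in the frame of tablet_box between -0.075 and 0.075 m and y of tablet4 in the frame of tablet_box between -0.138 and 0 m and z of tablet4 in the frame of tablet_box between 0 and 0.095 m) and (x of tablet5 in the frame of tablet_box between -0.075 and 0.075 m and y of tablet5 in the frame of tablet_box between -0.138 and 0 m and z of tablet5 in the frame of tablet_box between 0 and 0.095 m)) or ((x of stock1 in the frame of tablet_box between -0.075 and 0.075 m and y of stock1 in the frame of tablet_box between -0.138 and 0 m and z of stock1 in the frame of tablet_box between 0 and 0.095 m) and (x of stock2 in the frame of tablet_box between -0.075 and 0.075 m and y of stock2 in the frame of tablet_box between -0.138 and 0 m and z of stock2 in the frame of tablet_box between 0 and 0.095 m) and (x of stock3 in the frame of tablet_box between -0.075 and 0.075 m and y of stock3 in the frame of tablet_box between -0.138 and 0 m and z of stock3 in the frame of tablet_box between 0 and 0.095 m) and value of joint cover below -0.058 m and (x of tablet1 in the frame of tablet_box between -0.075 and 0.075 m and y of tablet1 in the frame of tablet_box between 0 and 0.138 m and z of tablet1 in the frame of tablet_box between 0 and 0.095 m) and (x of tablet2 in the frame of tablet_box between -0.075 and 0.075 m and y of tablet2 in the frame of tablet_box between 0 and 0.138 m and z of tablet2 in the frame of tablet_box between 0 and 0.095 m) and (x of tablet3 in the frame of tablet_box between -0.075 and 0.075 m and y of tablet3 in the frame of tablet_box between 0 and 0.138 m and z of tablet3 in the frame of tablet_box between 0 and 0.095 m) and (x of tablet4 in the frame of tablet_box between -0.075 and 0.075 m and y of tablet4 in the frame of tablet_box between 0 and 0.138 m and z of tablet4 in the frame of tablet_box between 0 and 0.095 m) and (x of tablet5 in the frame of tablet_box between -0.075 and 0.075 m and y of tablet5 in the frame of tablet_box between 0 and 0.138 m and z of tablet5 in the frame of tablet_box between 0 and 0.095 m))) and angle between caddy's own z axis and vertical below 0.08 rad and height (world z) of caddy between -0.006 and 0.006 m and linear speed of caddy below 0.02 m/s and linear speed of each of tablet1, tablet2, tablet3, tablet4, tablet5 below 0.03 m/s); the robot touches nothing.
It fails at once if the goblet1 is pushed more than 30 mm or tipped over (distance of goblet1 from where it was at the start of the episode above 0.03 m or angle between goblet1's own z axis and vertical above 0.4 rad).
It fails at once if the goblet2 is pushed more than 30 mm or tipped over (distance of goblet2 from where it was at the start of the episode above 0.03 m or angle between goblet2's own z axis and vertical above 0.4 rad).
It fails at once if the tumbler is pushed more than 30 mm or tipped over (distance of tumbler from where it was at the start of the episode above 0.03 m or angle between tumbler's own z axis and vertical above 0.4 rad).
It fails at once if the bottle is pushed more than 30 mm or tipped over (distance of bottle from where it was at the start of the episode above 0.03 m or angle between bottle's own z axis and vertical above 0.4 rad).
It fails at once if the brush is pushed more than 30 mm (distance of brush from where it was at the start of the episode above 0.03 m).
It also fails if it takes over 72 s, if anything falls off the work surface, if the arm or the gripper's body presses on something with over 40 N, if the wrist force passes 120 N, or if a joint passes its speed limit or range.

## Working session

There is one attempt and no reset: what is moved stays moved. The work goes in short steps, Python scripts to look and compute and a shell command to move; the robot and the scene stay as the last step left them, time stands still between calls to the robot, and variables do not carry over. Pictures are saved under pics/ and viewed, at most 10 in all, crops included, and the job is handed in when it is done.

```bash
mkdir -p pics; cat > h.py <<'E'
import numpy as np, cv2
from bench import r
def cam(n):
    c=r.calibration(n); f=192/np.tan(np.radians(c["vfov"])/2)
    K=np.array([[f,0,c["cx"]],[0,f,c["cy"]],[0,0,1]]); R,_=cv2.Rodrigues(np.array(c["rvec"],float))
    return K,np.array(c["dist"],float),R,np.array(c["tvec"],float).ravel()
def plane(n,px,z):
    K,d,R,t=cam(n); p=cv2.undistortPoints(np.array(px,float).reshape(-1,1,2),K,d).reshape(-1,2)
    D=np.c_[p,np.ones(len(p))]@R; C=-R.T@t
    return C+D*((z-C[2])/D[:,2])[:,None]
def cloud(n,dep):
    K,d,R,t=cam(n); v,u=np.mgrid[:384,:512]
    p=cv2.undistortPoints(np.stack([u,v],-1).reshape(-1,1,2).astype(float),K,d).reshape(-1,2)
    X=(np.c_[p,np.ones(len(p))]*dep.reshape(-1,1)-t)@R
    X[dep.ravel()==0]=np.nan
    return X.reshape(384,512,3)
E
python3 - <<'E'
from h import *
for n in("scene","top"):
    p,d=r.snapshot(n); cv2.imwrite(f"pics/{n}0.png",cv2.resize(p,(768,576))); np.savez(f"{n}0",p=p,d=d)
    K,_,R,t=cam(n); print(n,K[0,0],-R.T@t)
print(r.sense())
E
```

```text
scene 479.8902721579671 [1057.19677665 -504.61813047 1372.68813625]
top 373.574425921253 [ 428.54087792   18.51406084 1249.51009719]
{'time': 0.1, 'joint_pos': array([-6.96385601e+01,  7.51277211e+00,  8.53227688e+01,  1.00714185e-03,
        8.72637077e+01, -4.89414076e+00]), 'qd': array([ 0.02414141, -0.08499286, -0.05774261,  0.01641945, -0.0495936 ,
       -0.01320933]), 'joint_efforts': array([ 1.42839766e-03, -5.70950961e+01, -5.01941586e+01, -1.18522171e-04,
        8.22674629e-03, -1.38829118e-04]), 'tool_pos': array([ 255.84394602, -542.1945645 ,  249.33116458]), 'tcp_rot': array([-1.79901199e+02, -9.46963189e-03,  2.52555236e+01]), 'ft_force': array([-0.11867075, -0.534921  ,  0.18414413]), 'wrist_torque': array([ 0.02611744, -0.03386531,  0.0186087 ]), 'grip_force': 0.0, 'finger_gap': 85.25618374628478}
```

View pics/scene0.png

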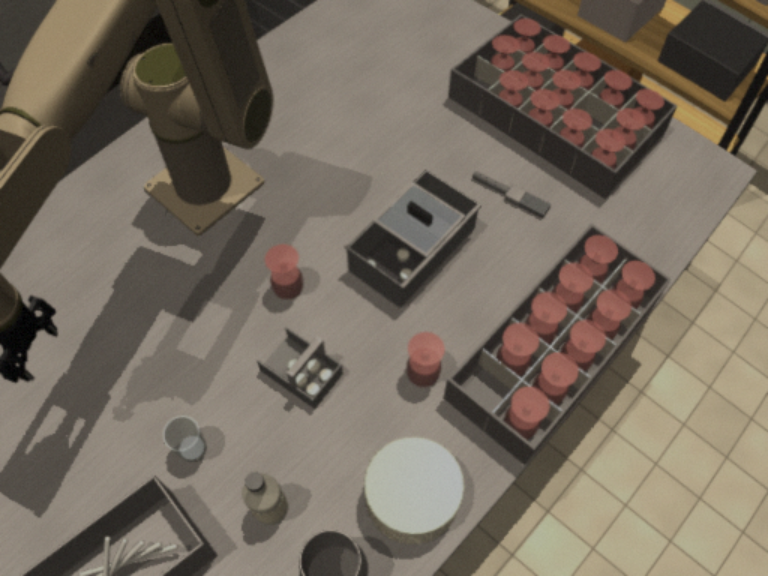

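View pics/top0.png

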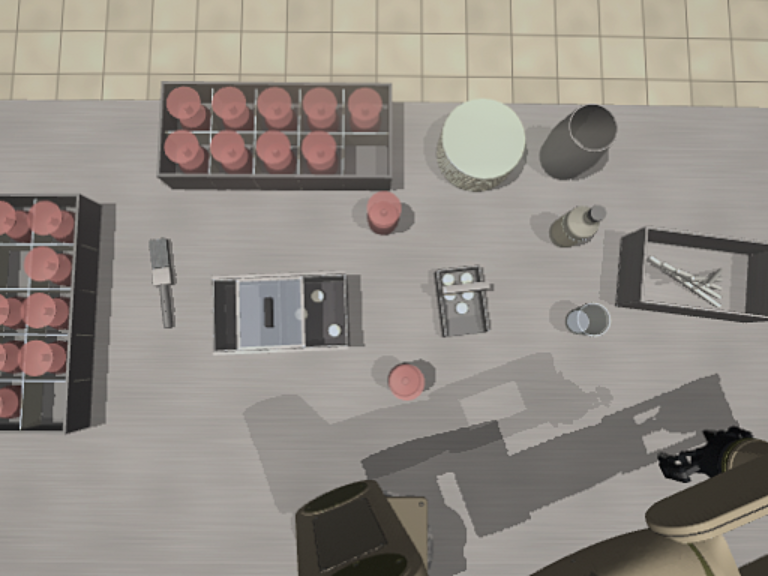

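The top view (768x576) shows the box at about (280,312). The old tablets are in its image-right well (world -y), and the cover's fin is at (268,312). The caddy is at (462,302) with its handle at (467,287), and goblets stand at (384,212) and (405,380). Next I'll measure these.

```bash
python3 - <<'E'
from h import *
z=np.load("top0.npz"); X=cloud("top",z["d"]); Z=X[...,2]
v,u=np.mgrid[:384,:512]
def reg(u0,u1,v0,v1,z0,z1): return (u>=u0)&(u<u1)&(v>=v0)&(v<v1)&(Z>z0)&(Z<z1)
def rect(name,m):
    P=X[m]; q=cv2.minAreaRect(P[:,:2].astype(np.float32)); print(name,len(P),"c",np.round(q[0],1),"size",np.round(q[1],1),"ang",round(q[2],1),"zmed",np.round(np.median(P[:,2]),1),"mean",np.round(P[:,:2].mean(0),1))
rect("box",reg(135,245,172,245,85,106))
rect("fin",reg(165,195,190,225,120,145))
rect("handle",reg(280,335,170,230,85,125))
rect("wall",reg(280,335,170,230,40,60))
rect("caddy",reg(280,335,170,230,3,60))
rect("tabs",reg(285,330,175,225,14,30))
for n,a in dict(g1=(240,285,120,160),g2=(250,290,235,270),tum=(370,410,195,228),bot=(360,410,130,170),brush=(95,120,150,225)).items(): rect(n,reg(*a,8,230)); print(np.nanmax(Z[a[2]:a[3],a[0]:a[1]]))
cr=z["p"][165:240,125:345]; cv2.imwrite("pics/crop.png",cv2.resize(cr,None,fx=3.6,fy=3.6,interpolation=2))
E
```

```text
box 2691 c [500.5 204.7] size [162.6 274.9] ang 2.8 zmed 100.5 mean [498.7 217.8]
fin 104 c [499.4 219.9] size [58.1 14.6] ang 5.1 zmed 132.9 mean [500.1 219.4]
handle 176 c [ 553.7 -177.3] size [16.  96.9] ang 7.0 zmed 109.8 mean [ 553.  -176.2]
wall 185 c [ 532.3 -179.5] size [144.2  96.9] ang 6.9 zmed 50.2 mean [ 545.1 -178.3]
caddy 1589 c [ 537.3 -186.6] size [199.1 184. ] ang 0.2 zmed 8.2 mean [ 532.4 -183. ]
tabs 330 c [ 530.4 -178.2] size [143.7  93.3] ang 7.2 zmed 21.8 mean [ 547.2 -178.9]
g1 673 c [741.3 -22.4] size [112.2 107.4] ang 10.9 zmed 113.8 mean [726.1  -4.8]
123.59768096550971
g2 478 c [356.7 -61. ] size [87.8 70.7] ang 56.5 zmed 115.8 mean [361.8 -53.9]
121.34478721554753
tum 482 c [ 489.4 -446. ] size [71.2 69.4] ang 76.9 zmed 64.8 mean [ 489.5 -451. ]
100.59220301180494
bot 714 c [ 703.2 -444.6] size [ 71.1 127.1] ang 25.5 zmed 130.8 mean [ 681.5 -406.3]
205.44973358058536
brush 588 c [569.5 475.7] size [200.1  43.2] ang 10.1 zmed 19.0 mean [585.1 477.3]
29.616812319352864
```

View pics/crop.png

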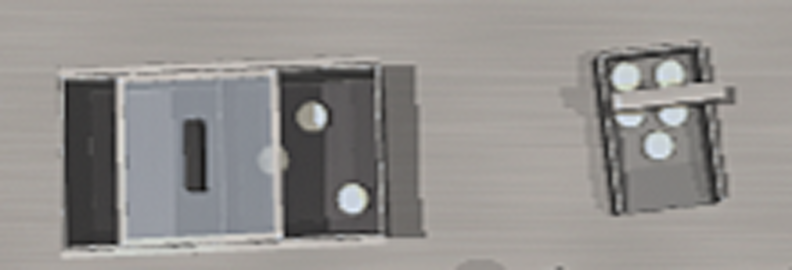

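```bash
M="python3 -m handwheel"
$M '[[0,0,0,0,0,5.6,0.06],[0,0,0,0,0,5.6,0.06],[0,0,0,0,0,5.6,0.06],[0,0,0,0,0,5.6,0.06],[0.0117,-0.031,0,0,0,0,0.06],[0.0117,-0.031,0,0,0,0,0.06],[0.0117,-0.031,0,0,0,0,0.06],[0.0117,-0.031,0,0,0,0,0.06]]' 40
$M '[[0.0117,-0.031,0,0,0,0,0.06],[0.0117,-0.031,0,0,0,0,0.06],[0.0117,-0.031,0,0,0,0,0.06],[0.0117,-0.031,0,0,0,0,0.06],[0.0117,-0.031,0,0,0,0,0.06],[0.0117,-0.031,0,0,0,0,0.06],[0.0117,-0.031,0,0,0,0,0.06],[0.0117,-0.031,0,0,0,0,0.06]]'
$M '[[0.0117,-0.031,0,0,0,0,0.06],[0.0117,-0.031,0,0,0,0,0.06],[0.0117,-0.031,0,0,0,0,0.06],[0.0117,-0.031,0,0,0,0,0.06],[0.0117,-0.031,0,0,0,0,0.06],[0.0117,-0.031,0,0,0,0,0.06],[0.0117,-0.031,0,0,0,0,0.06],[0,0,0,0,0,0,0.06]]'
```

```text
time: 0.77
tool_pos: [296.5, -414.9, 249.5]
tcp_rot: [-179.9, 0.0, 2.8]
ft_force: [1.0, -0.7, 0.3]
finger_gap: 60.0
grip_force: 0.0
time: 1.43
tool_pos: [377.6, -162.5, 250.0]
tcp_rot: [-180.0, 0.0, 2.8]
ft_force: [0.4, 0.1, -0.3]
finger_gap: 60.4
grip_force: 0.0
time: 2.1
tool_pos: [449.2, 61.5, 249.9]
tcp_rot: [-179.9, 0.0, 3.1]
ft_force: [1.0, 0.3, -0.1]
finger_gap: 59.9
grip_force: 0.0
```

```bash
M="python3 -m handwheel"
$M '[[0.0117,-0.031,0,0,0,0,0.06],[0.0117,-0.031,0,0,0,0,0.06],[0.0117,-0.031,0,0,0,0,0.06],[0.0117,-0.031,0,0,0,0,0.06],[0.0117,-0.031,0,0,0,0,0.06],[0,0,0.03,0,0,0,0.06],[0,0,0.03,0,0,0,0.06],[0,0,0,0,0,0,0.06]]'
```

```text
time: 2.77
tool_pos: [495.7, 213.7, 183.3]
tcp_rot: [179.8, 0.6, 2.9]
ft_force: [-0.6, -0.8, -2.2]
finger_gap: 60.0
grip_force: 0.0
```

```bash
M="python3 -m handwheel"
$M '[[0,0,0,0,0,0,0.06],[0,0,0,0,0,0,0.06]]'
```

```text
time: 2.93
tool_pos: [499.7, 214.1, 191.5]
tcp_rot: [-180.0, -0.0, 2.8]
ft_force: [0.0, -1.0, 1.0]
finger_gap: 60.0
grip_force: 0.0
```

```bash
M="python3 -m handwheel"
$M '[[0,-0.0056,0.02,0,0,0,0.06],[0,0,0.025,0,0,0,0.06],[0,0,0.02,0,0,0,0.06],[0,0,0,0,0,0,0.06],[0,0,0,0,0,0,0.0],[0,0,0,0,0,0,0.0],[0,0,0,0,0,0,0.0],[0,0,0,0,0,0,0.0]]' 40
$M '[[0,0,0,0,0,0,0.0],[0,0,0,0,0,0,0.0]]'
```

```text
time: 3.6
tool_pos: [500.6, 220.4, 127.8]
tcp_rot: [-179.9, -0.2, 2.8]
ft_force: [-6.0, -0.6, 9.8]
finger_gap: 13.2
grip_force: 39.1
time: 3.77
tool_pos: [500.6, 220.4, 127.9]
tcp_rot: [-179.9, -0.2, 2.8]
ft_force: [-0.8, -0.5, 6.4]
finger_gap: 13.1
grip_force: 39.6
```

```bash
M="python3 -m handwheel"
$M '[[0,0.01,0,0,0,0,0.0],[0,0.012,0,0,0,0,0.0],[0,0.012,0,0,0,0,0.0],[0,0.012,0,0,0,0,0.0],[0,0.012,0,0,0,0,0.0],[0,0.012,0,0,0,0,0.0],[0,0.01,0,0,0,0,0.0],[0,0,0,0,0,0,0.0]]'
$M '[[0,0,0,0,0,0,0.0]]'
```

```text
time: 4.43
tool_pos: [504.5, 138.5, 127.8]
tcp_rot: [180.0, -0.2, 2.8]
ft_force: [-2.0, -3.3, 9.4]
finger_gap: 13.2
grip_force: 40.9
time: 4.52
tool_pos: [504.5, 139.2, 127.8]
tcp_rot: [180.0, -0.2, 2.8]
ft_force: [-3.1, -1.1, 8.5]
finger_gap: 13.4
grip_force: 40.9
```

```bash
M="python3 -m handwheel"
$M '[[0,0.002,0,0,0,0,0.0],[0,0.002,0,0,0,0,0.0],[0,0.0,0,0,0,0,0.0]]'
```

```text
time: 4.77
tool_pos: [504.6, 136.8, 127.8]
tcp_rot: [-179.9, -0.2, 2.9]
ft_force: [-2.7, 4.7, 9.3]
finger_gap: 13.0
grip_force: 40.8
```

```bash
M="python3 -m handwheel"
$M '[[0,-0.001,0,0,0,0,0.06],[0,0,0,0,0,0,0.06],[0,0,0,0,0,0,0.06],[0,0,-0.03,0,0,0,0.06],[0,0,-0.03,0,0,0,0.06],[0,0,-0.03,0,0,0,0.06],[0,0,-0.03,0,0,0,0.06],[0,0,0,0,0,0,0.06]]'
$M '[[0.0034,0.032,0,0,0,0,0.06],[0.0034,0.032,0,0,0,0,0.06],[0.0034,0.032,0,0,0,0,0.06],[0.0034,0.032,0,0,0,0,0.06],[0.0034,0.032,0,0,0,0,0.06],[0.0034,0.032,0,0,0,0,0.06],[0.0034,0.032,0,0,0,0,0.06],[0.0034,0.032,0,0,0,0,0.06]]'
$M '[[0.0034,0.032,0,0,0,0,0.06],[0.0034,0.032,0,0,0,0,0.06],[0,0,0,0,0,-6.7,0.06],[0,0,0,0,0,-6.7,0.06],[0,0,0,0,0,-6.7,0.06],[0,0,0,0,0,-6.7,0.06],[0,0,0,0,0,-6.7,0.06],[0,0,0,0,0,-6.7,0.06]]'
$M '[[0,0,0,0,0,-6.7,0.06],[0,0,0,0,0,-6.7,0.06],[0,0,0,0,0,-6.7,0.06],[0,0,0,0,0,-6.7,0.06],[0,0,0,0,0,-6.7,0.06],[0,0,0,0,0,-6.7,0.06],[0,0,0,0,0,-6.7,0.06],[0,0,0,0,0,-6.7,0.06]]'
$M '[[0,0,0,0,0,0,0.06],[0,0,0,0,0,0,0.06]]'
python3 - <<'E'
from h import *
p,d=r.snapshot("top"); cv2.imwrite("pics/top1.png",cv2.resize(p,(768,576)))
X=cloud("top",d); Z=X[...,2]; m=np.zeros(Z.shape,bool); m[172:245,135:245]=True
m&=(Z>120)&(Z<145); print(X[m][:,:2].mean(0),m.sum())
E
```

```text
time: 5.43
tool_pos: [506.2, 137.5, 252.7]
tcp_rot: [-179.9, -0.6, 2.9]
ft_force: [0.5, -0.2, 0.4]
finger_gap: 60.1
grip_force: 0.0
time: 6.1
tool_pos: [543.0, -119.0, 245.0]
tcp_rot: [180.0, 0.0, 2.9]
ft_force: [0.1, 0.3, 0.2]
finger_gap: 60.0
grip_force: 0.0
time: 6.77
tool_pos: [552.9, -181.0, 244.8]
tcp_rot: [-180.0, 0.0, 43.4]
ft_force: [0.5, 0.1, -0.8]
finger_gap: 60.2
grip_force: 0.0
time: 7.43
tool_pos: [552.9, -180.9, 244.8]
tcp_rot: [-180.0, -0.0, 97.0]
ft_force: [0.8, 0.2, 0.4]
finger_gap: 59.9
grip_force: 0.0
time: 7.6
tool_pos: [553.0, -180.9, 245.0]
tcp_rot: [-180.0, -0.0, 96.4]
ft_force: [-0.2, 1.3, 0.3]
finger_gap: 60.3
grip_force: 0.0
[500.92501413 136.21181757] 88
```

View pics/top1.png

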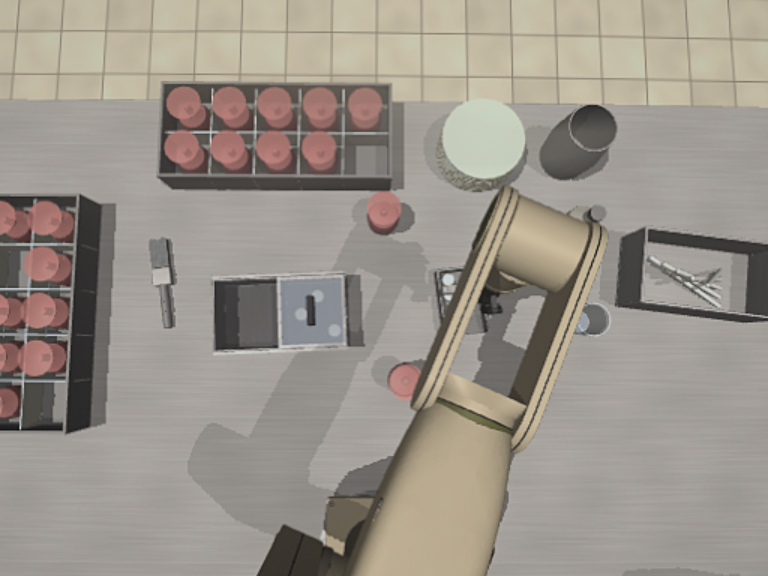

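The cover is over the old-tablet well: the fin sits at (310,310) and three tablets show under the clear plate. The other well is empty. Next is the grasp on the caddy.

```bash
M="python3 -m handwheel"
$M '[[0.004,0,0.03,0,0,0,0.06],[0,0,0.03,0,0,0,0.06],[0,0,0.03,0,0,0,0.06],[0,0,0.025,0,0,0,0.06],[0,0,0.02,0,0,0,0.06],[0,0,0.012,0,0,0,0.06],[0,0,0,0,0,0,0.06],[0,0,0,0,0,0,0.06]]'
$M '[[0,0,0,0,0,0,0.03],[0,0,0,0,0,0,0.02],[0,0,0,0,0,0,0.0],[0,0,0,0,0,0,0.0],[0,0,0,0,0,0,0.0],[0,0,0,0,0,0,0.0],[0,0,0,0,0,0,0.0]]' 80
$M '[[0,0,-0.004,0,0,0,0],[0,0,-0.008,0,0,0,0],[0,0,-0.012,0,0,0,0],[0,0,-0.016,0,0,0,0],[0,0,-0.02,0,0,0,0],[0,0,-0.02,0,0,0,0],[0,0,-0.02,0,0,0,0],[0,0,-0.02,0,0,0,0]]'
$M '[[0,0,-0.02,0,0,0,0],[0,0,-0.015,0,0,0,0],[0,0,-0.01,0,0,0,0],[0,0,-0.006,0,0,0,0],[0,0,0,0,0,0,0],[0,0,0,0,0,0,0]]'
python3 - <<'E'
from h import *
p,d=r.snapshot("scene"); cv2.imwrite("pics/s2.png",cv2.resize(p[130:330,100:360],(780,600)))
E
```

```text
time: 8.32
tool_pos: [552.6, -176.8, 98.3]
tcp_rot: [-180.0, -0.0, 96.6]
ft_force: [-0.3, 1.0, 0.5]
finger_gap: 60.5
grip_force: 0.0
time: 8.9
tool_pos: [553.5, -177.2, 99.9]
tcp_rot: [179.9, 0.1, 96.6]
ft_force: [-1.7, 0.2, 6.1]
finger_gap: 14.5
grip_force: 78.4
time: 9.57
tool_pos: [552.6, -176.8, 220.3]
tcp_rot: [180.0, 0.0, 96.7]
ft_force: [0.9, 0.3, -2.6]
finger_gap: 14.9
grip_force: 78.1
time: 10.07
tool_pos: [552.5, -176.8, 268.9]
tcp_rot: [-180.0, -0.0, 96.7]
ft_force: [-0.5, 0.8, -3.1]
finger_gap: 14.6
grip_force: 78.1
```

View pics/s2.png

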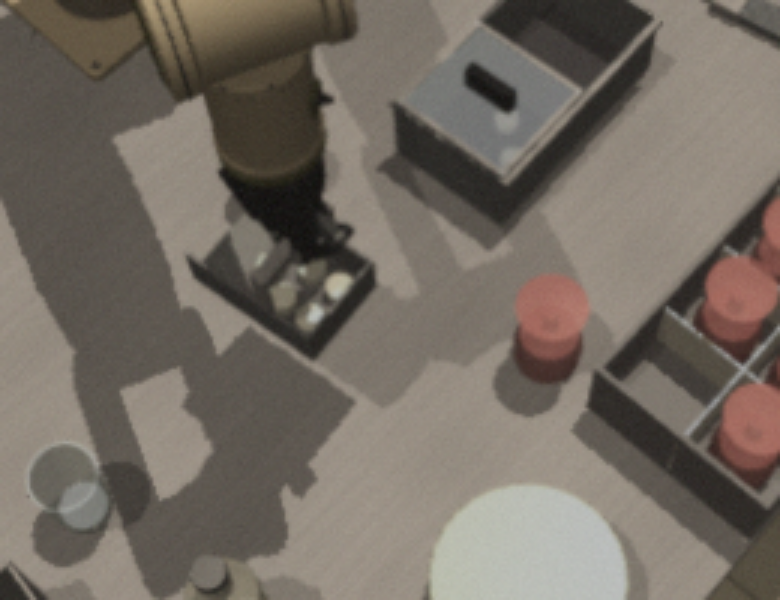

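The caddy hangs level with its tablets in at about (300,280), and the goblets are clear. Carrying it over, behind the empty well.

```bash
M="python3 -m handwheel"
$M '[[0,0,0,0,0,2,0],[0,0,0,0,0,1.9,0],[0.005,0.001,0,0,0,0,0],[0.01,0.002,0,0,0,0,0],[0.015,0.003,0,0,0,0,0],[0.02,0.004,0,0,0,0,0],[0.025,0.0053,0,0,0,0,0],[0.025,0.0053,0,0,0,0,0]]'
$M '[[0.025,0.0053,0,0,0,0,0],[0.025,0.0053,0,0,0,0,0],[0.025,0.0053,0,0,0,0,0],[0.025,0.0053,0,0,0,0,0],[0.025,0.0053,0,0,0,0,0],[0.025,0.0053,0,0,0,0,0],[0.025,0.0053,0,0,0,0,0],[0.025,0.0053,0,0,0,0,0]]'
$M '[[0.025,0.0053,0,0,0,0,0],[0.025,0.0053,0,0,0,0,0],[0.025,0.0053,0,0,0,0,0],[0.02,0.004,0,0,0,0,0],[0.02,0.004,0,0,0,0,0],[0.013,0.003,0,0,0,0,0],[0.008,0.002,0,0,0,0,0],[0.005,0.001,0,0,0,0,0]]'
$M '[[0,0,0,0,0,0,0],[0,0,0,0,0,0,0],[0,0,0,0,0,0,0]]'
python3 - <<'E'
from h import *
p,d=r.snapshot("scene"); cv2.imwrite("pics/s3.png",cv2.resize(p[80:280,160:420],(780,600)))
# plan: lip fixed at lip; print handle world (x,y,z) for tilts
# row deltas in the tool frame for pivoting 6 deg about the lip
from scipy.spatial.transform import Rotation as Ro
s=r.sense(); print(s["tool_pos"],s["tcp_rot"],s["joint_pos"])
lip=np.array([530,270,118.])
R0=Ro.from_euler("xyz",[180,0,92.8],degrees=True)
L=np.array([0,-95,89.])  # lip in tool frame: tool y=caddy +x, tool z=down
for sg in(1,-1):
    R=R0; P=lip-R.apply(L); print(P)
    for k in range(12):
        R2=R*Ro.from_rotvec([sg*6,0,0],degrees=True); P2=lip-R2.apply(L)
        if k%11==0 or k==5: print(sg,k,R.inv().apply(P2-P).round(1),P2.round(),R2.apply([0,0,1]).round(2))
        R,P=R2,P2
E
```

```text
time: 10.78
tool_pos: [568.2, -74.2, 268.6]
tcp_rot: [-179.9, -0.0, 92.8]
ft_force: [0.5, -0.0, -2.5]
finger_gap: 14.7
grip_force: 78.1
time: 11.45
tool_pos: [600.6, 128.2, 268.6]
tcp_rot: [-179.9, -0.0, 92.9]
ft_force: [0.2, -0.5, -3.5]
finger_gap: 14.8
grip_force: 78.1
time: 12.12
tool_pos: [623.9, 269.3, 268.7]
tcp_rot: [-180.0, 0.0, 92.8]
ft_force: [1.0, 0.4, -3.9]
finger_gap: 14.5
grip_force: 78.1
time: 12.37
tool_pos: [624.4, 267.1, 269.4]
tcp_rot: [-180.0, 0.0, 92.7]
ft_force: [0.2, 0.4, -2.4]
finger_gap: 14.6
grip_force: 78.1
[624.44018129 267.09184802 269.43788855] [1.79996208e+02 1.46176718e-02 9.26935333e+01] [ 1.88421125e+01  1.94260152e+01  6.94724473e+01 -1.50982365e-02
  9.11019612e+01  1.61482884e+01]
[624.88658305 274.64072813 207.        ]
1 0 [ 0.   8.8 10.4] [634. 275. 197.] [-0.1  -0.01 -0.99]
1 5 [ 0.   8.8 10.4] [659. 276. 134.] [-0.59 -0.03 -0.81]
1 11 [-0.   8.8 10.4] [644. 276.  55.] [-0.95 -0.05 -0.31]
[624.88658305 274.64072813 207.        ]
-1 0 [ 0.  -9.8 -9.4] [615. 274. 216.] [ 0.1   0.01 -0.99]
-1 5 [-0.  -9.8 -9.4] [555. 271. 246.] [ 0.59  0.03 -0.81]
-1 11 [-0.  -9.8 -9.4] [475. 267. 236.] [ 0.95  0.05 -0.31]
```

View pics/s3.png

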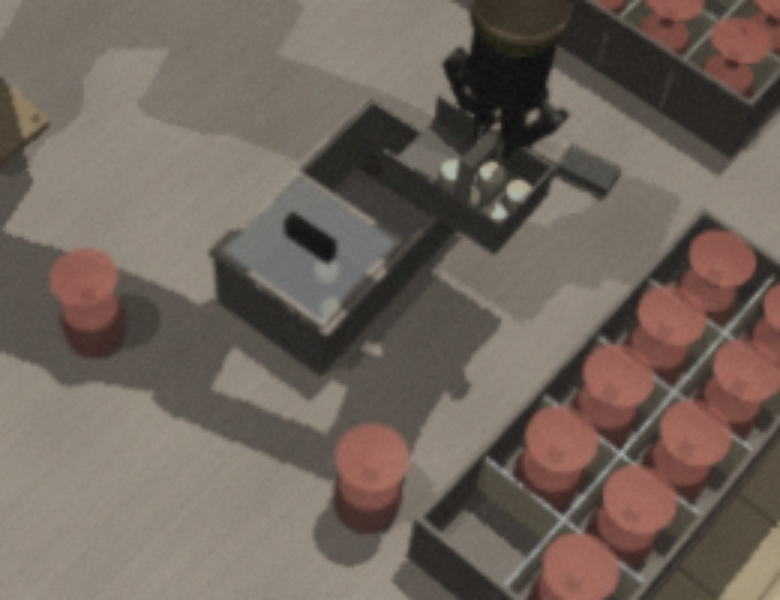

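The caddy is behind the empty well with its tablets still in and its nose over the well mouth at about (400,150). I'll lower it and tip about the lip.

```bash
M="python3 -m handwheel"
$M '[[0.002,0,0.006,0,0,0,0],[0.003,0,0.011,0,0,0,0],[0.002,0,0.015,0,0,0,0],[0,0,0.014,0,0,0,0],[0,0,0.009,0,0,0,0],[0,0,0.004,0,0,0,0],[0,0,0,0,0,0,0],[0,0,0,0,0,0,0]]'
$M '[[0,-0.0064,-0.0064,-4,0,0,0],[0,-0.0064,-0.0064,-4,0,0,0],[0,-0.0064,-0.0064,-4,0,0,0],[0,-0.0064,-0.0064,-4,0,0,0],[0,-0.0064,-0.0064,-4,0,0,0],[0,-0.0064,-0.0064,-4,0,0,0],[0,-0.0064,-0.0064,-4,0,0,0],[0,-0.0064,-0.0064,-4,0,0,0]]'
$M '[[0,-0.0064,-0.0064,-4,0,0,0],[0,-0.0064,-0.0064,-4,0,0,0],[0,-0.0064,-0.0064,-4,0,0,0],[0,-0.0064,-0.0064,-4,0,0,0],[0,-0.0064,-0.0064,-4,0,0,0],[0,0,0,0,0,0,0],[0,0,0,0,0,0,0]]'
python3 - <<'E'
from h import *
p,d=r.snapshot("scene"); cv2.imwrite("pics/s4.png",cv2.resize(p[80:280,160:420],(780,600)))
print(r.sense()["joint_pos"])
E
```

```text
time: 13.08
tool_pos: [624.0, 275.0, 210.3]
tcp_rot: [-180.0, 0.0, 92.7]
ft_force: [-0.4, 0.0, -2.1]
finger_gap: 14.7
grip_force: 78.1
time: 13.75
tool_pos: [562.9, 272.5, 249.8]
tcp_rot: [147.7, -0.1, 92.8]
ft_force: [0.9, 0.4, -3.8]
finger_gap: 15.1
grip_force: 78.5
time: 14.33
tool_pos: [517.1, 270.3, 251.0]
tcp_rot: [128.1, 0.0, 92.8]
ft_force: [-0.3, 1.4, -2.9]
finger_gap: 14.6
grip_force: 78.7
[ 37.97879609 -28.43237192 130.63106384 -44.23050409  40.5395877
  60.00263011]
```

View pics/s4.png

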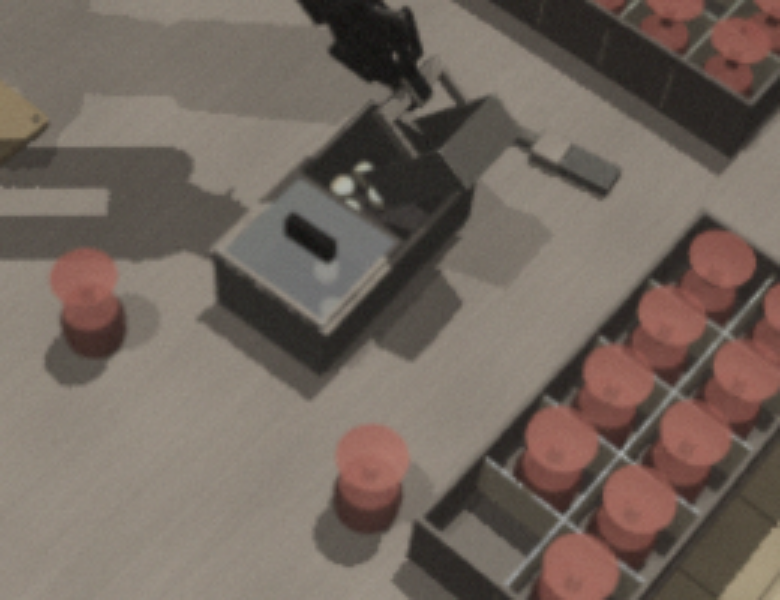

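Four tablets are visible in the empty well at about (355,185). I'll find the fifth in the top view.

```bash
M="python3 -m handwheel"
$M '[[0,-0.004,-0.0064,-4,0,0,0],[0,0,0,0,0,0,0],[0,0,0,0,0,0,0],[0,0,0,0,0,0,0]]'
python3 - <<'E'
from h import *
p,d=r.snapshot("top"); q,_=r.snapshot("scene")
a=cv2.resize(p[170:250,130:250],(480,320),interpolation=2); b=cv2.resize(q[100:180,250:350],(320,256),interpolation=2)
c=np.zeros((320,800,3),np.uint8); c[:,:480]=a; c[:256,480:]=b; cv2.imwrite("pics/s5.png",c)
E
```

```text
time: 14.72
tool_pos: [511.3, 270.0, 253.2]
tcp_rot: [124.1, -0.0, 92.7]
ft_force: [0.8, 0.8, -2.8]
finger_gap: 15.0
grip_force: 78.8
```

View pics/s5.png

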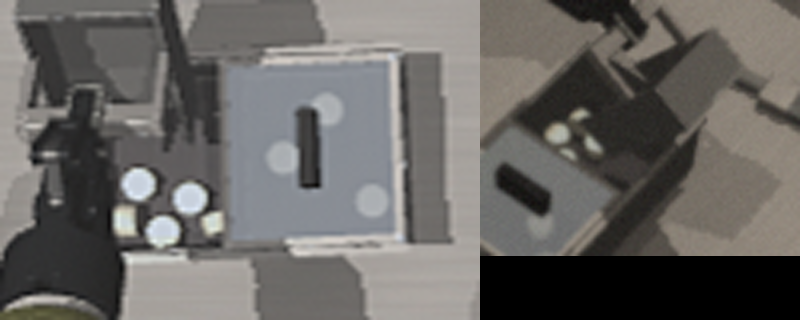

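All five white tablets lie in the empty well at (138,183), (190,197), (163,230), (213,222) and (125,220). The three old ones are under the cover. I'll tilt the caddy back upright and lift it.

```bash
M="python3 -m handwheel"
$M '[[0,0.006,0.0064,4,0,0,0],[0,0.006,0.0064,4,0,0,0],[0,0.006,0.0064,4,0,0,0],[0,0.006,0.0064,4,0,0,0],[0,0.006,0.0064,4,0,0,0],[0,0.006,0.0064,4,0,0,0],[0,0.006,0.0064,4,0,0,0],[0,0.006,0.0064,4,0,0,0]]'
$M '[[0,0.006,0.0064,4,0,0,0],[0,0.006,0.0064,4,0,0,0],[0,0.006,0.0064,4,0,0,0],[0,0.006,0.0064,4,0,0,0],[0,0.006,0.0064,4,0,0,0],[0,0.006,0.0064,4,0,0,0],[0,0,0,0,0,0,0],[0,0,0,0,0,0,0]]'
$M '[[0,0,-0.01,0,0,0,0],[0,0,-0.02,0,0,0,0],[0,0,-0.02,0,0,0,0],[0,0,-0.01,0,0,0,0],[0,0,0,0,0,0,0],[0,0,0,0,0,0,0]]'
```

```text
time: 15.48
tool_pos: [580.9, 273.5, 247.4]
tcp_rot: [156.1, -0.1, 92.8]
ft_force: [0.5, -0.9, -1.7]
finger_gap: 14.7
grip_force: 78.7
time: 16.15
tool_pos: [624.4, 274.7, 215.5]
tcp_rot: [-179.9, -0.0, 92.7]
ft_force: [0.3, 0.2, -2.7]
finger_gap: 14.9
grip_force: 78.8
time: 16.65
tool_pos: [623.5, 275.6, 280.0]
tcp_rot: [179.8, -0.1, 92.8]
ft_force: [0.3, 0.6, -2.7]
finger_gap: 14.5
grip_force: 78.9
```

```bash
M="python3 -m handwheel"
$M '[[-0.01,-0.002,0,0,0,0,0],[-0.02,-0.004,0,0,0,0,0],[-0.028,-0.006,0,0,0,0,0],[-0.028,-0.006,0,0,0,0,0],[-0.028,-0.006,0,0,0,0,0],[-0.028,-0.006,0,0,0,0,0],[-0.028,-0.006,0,0,0,0,0],[-0.028,-0.006,0,0,0,0,0]]'
$M '[[-0.028,-0.006,0,0,0,0,0],[-0.028,-0.006,0,0,0,0,0],[-0.028,-0.006,0,0,0,0,0],[-0.028,-0.006,0,0,0,0,0],[-0.028,-0.006,0,0,0,0,0],[-0.028,-0.006,0,0,0,0,0],[-0.028,-0.006,0,0,0,0,0],[-0.028,-0.006,0,0,0,0,0]]'
$M '[[-0.015,-0.002,0,0,0,0,0],[-0.01,-0.001,0,0,0,0,0],[0,0,0.02,0,0,0,0],[0,0,0.03,0,0,0,0],[0,0,0.03,0,0,0,0],[0,0,0.03,0,0,0,0],[0,0,0.02,0,0,0,0],[0,0,0,0,0,0,0]]'
$M '[[0,0,0.01,0,0,0,0],[0,0,0.01,0,0,0,0],[0,0,0,0,0,0,0],[0,0,0,0,0,0,0]]'
```

```text
time: 17.32
tool_pos: [589.2, 73.4, 275.7]
tcp_rot: [-179.8, 0.0, 92.8]
ft_force: [0.2, -0.7, -1.9]
finger_gap: 14.7
grip_force: 78.8
time: 17.98
tool_pos: [551.9, -152.2, 275.8]
tcp_rot: [-179.9, -0.0, 92.8]
ft_force: [0.5, 1.3, -3.3]
finger_gap: 14.7
grip_force: 78.8
time: 18.65
tool_pos: [547.5, -173.8, 140.5]
tcp_rot: [-179.4, -0.3, 92.8]
ft_force: [-0.9, -0.3, -4.2]
finger_gap: 14.5
grip_force: 78.8
time: 18.98
tool_pos: [552.1, -175.9, 128.1]
tcp_rot: [180.0, 0.0, 92.8]
ft_force: [0.1, 0.9, -2.2]
finger_gap: 14.6
grip_force: 78.8
```

Lowering the last 28 mm slowly.

```bash
M="python3 -m handwheel"
$M '[[0,0,0.01,0,0,0,0],[0,0,0.008,0,0,0,0],[0,0,0.005,0,0,0,0],[0,0,0.002,0,0,0,0],[0,0,0.001,0,0,0,0],[0,0,0,0,0,0,0],[0,0,0,0,0,0,0]]'
```

```text
time: 19.57
tool_pos: [552.0, -175.9, 101.8]
tcp_rot: [180.0, 0.0, 92.8]
ft_force: [0.1, -0.1, -2.2]
finger_gap: 14.8
grip_force: 78.8
```

```bash
M="python3 -m handwheel"
$M '[[0,0,0.001,0,0,0,0],[0,0,0.001,0,0,0,0],[0,0,0.0005,0,0,0,0],[0,0,0,0,0,0,0],[0,0,0,0,0,0,0]]'
```

```text
time: 19.98
tool_pos: [552.2, -175.9, 99.9]
tcp_rot: [180.0, 0.0, 92.8]
ft_force: [-3.9, 1.2, 5.9]
finger_gap: 14.4
grip_force: 79.8
```

On the bench. Releasing, rising straight up and checking.

```bash
M="python3 -m handwheel"
$M '[[0,0,0,0,0,0,0.03],[0,0,0,0,0,0,0.06],[0,0,0,0,0,0,0.06],[0,0,0,0,0,0,0.06],[0,0,-0.01,0,0,0,0.06],[0,0,-0.02,0,0,0,0.06],[0,0,-0.03,0,0,0,0.06],[0,0,-0.03,0,0,0,0.06]]'
$M '[[0,0,-0.03,0,0,0,0.06],[0,0,-0.03,0,0,0,0.06],[-0.03,0,0,0,0,0,0.06],[-0.03,0,0,0,0,0,0.06],[-0.03,0,0,0,0,0,0.06],[-0.03,0,0,0,0,0,0.06],[-0.03,0,0,0,0,0,0.06],[0,0,0,0,0,0,0.06]]'
$M '[[0,0,0,0,0,0,0.06],[0,0,0,0,0,0,0.06],[0,0,0,0,0,0,0.06]]'
python3 - <<'E'
from h import *
p,d=r.snapshot("top"); cv2.imwrite("pics/t6.png",cv2.resize(p[110:270,90:350],(780,480),interpolation=2))
E
```

```text
time: 20.65
tool_pos: [551.1, -175.5, 189.8]
tcp_rot: [-179.9, -0.1, 92.8]
ft_force: [0.4, 0.4, 0.4]
finger_gap: 60.2
grip_force: 0.0
time: 21.32
tool_pos: [558.1, -330.9, 249.4]
tcp_rot: [-180.0, 0.1, 92.5]
ft_force: [1.2, -0.9, -0.6]
finger_gap: 59.9
grip_force: 0.0
time: 21.57
tool_pos: [559.2, -324.8, 249.5]
tcp_rot: [180.0, -0.0, 92.8]
ft_force: [0.1, 0.4, 1.0]
finger_gap: 59.9
grip_force: 0.0
```

View pics/t6.png

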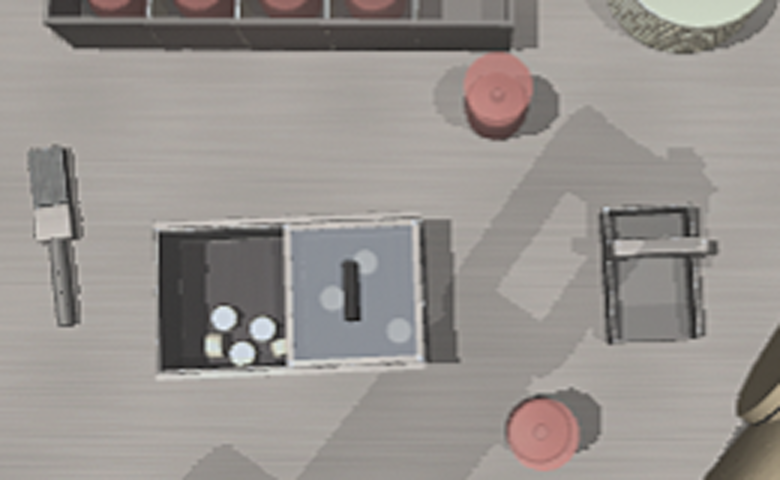

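The five tablets are in the left well around (240,335) and the cover is over the three old ones (fin at 352,290). The empty caddy stands upright at (650,275), and nothing else has moved.

```bash
python3 -c "
from bench import r
print(r.hand_in())"
```

```text
the job is handed in; nothing more can be done
None
```

The job is handed in: the last picture shows the cover over the old tablets, all five caddy tablets in the other well, and the caddy upright and released on the bench, but the hand-in returned no verdict.

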